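Line the spin coater's bowl and seat its keyed chuck

TASK

Set up the spin coater: nest the blue splash liner in the coater's steel bowl, standing fully down and level with its centre collar round the drive hub, and let go of it. Then take the large black chuck from its stand, lower its shaft into the hub, turn it until its key slips into the keyway, and push it fully home against the spring-loaded vacuum seal; finish while still holding the chuck pressed home in your gripper, so that the seal can be leak-tested. Leave the other things on the bench where they are.

Things in the scene. Friction and masses are not known exactly. Their poses are not given: they have to be found in the camera images.
- coater: White spin coater, fixed, 244 x 214 mm, deck 122 mm above the bench, dark control panel towards the robot. A round steel bowl is sunk in the deck: inner radius 78 mm at its floor, 83 mm at its rim. Origin: under the bowl's centre, at bench height; z up.
- bowl_floor (a point): Centre of the bowl's flat inner floor, 76 mm above the bench; the rim stands 50 mm above it. A fixed steel collar rises from the floor round the hub: 26 mm high, outer radius 19 mm at its foot, 17.5 mm at its top.
- hub: Steel drive hub, radius 14.5 mm, upright in the bowl's centre. Origin: centre of its upper face (mouth of the bore), 38 mm above the bowl floor. Bore 17.6 mm wide; one keyway 7.2 mm wide, out to 12 mm from the axis, open at the top, runs down the bore. x axis points through the keyway, z up. It turns about z with some friction (0.15 N m): it stays as found under light pressing and turning.
- seal (a joint): Spring-loaded vacuum seal (rubber plunger) in the hub's bore: 0 when up, its top 25 mm below the hub's upper face; grows (m) as it is pressed down. Pushes up with 3 N at 0 and 9 N at 0.005, where the chuck is fully home.
- liner: Blue plastic splash liner, a round tray with a collar round its centre hole, loose, open side up, 0.11 kg. Origin: centre of its underside, z up. Outer radius 74 mm at the floor, 84 mm at the lip, 53 mm high, floor 3 mm thick. Centre collar (grip it from above): outer diameter 49 to 51 mm, inner 43 mm, 35 mm high. Nested, its underside rests on the bowl floor.
- chuck: Large black chuck in its stand, 0.11 kg. Origin: centre of the flat shoulder that rests on the stand and later on the hub's face; z up. Above it: boss, radius 14.2 mm, 0 to 10 mm; black disc, radius 28 mm, 10 to 20 mm (grip here). The x axis points through the shaft's key; a red mark on the disc's edge lies above the key.
- chuck_tip (a point): Tip of the chuck's steel shaft, 30 mm below the chuck's origin. The shaft is 16 mm in diameter, tapered to 10 mm over the last 4 mm. Its brass key is 5 mm wide, reaches 11 mm from the axis, and runs from 10 to 28 mm above the tip, so it meets the hub's face with the shaft 10 mm in the bore.
- stand: Grey plastic chuck stand, fixed, 52 x 150 x 45 mm. Origin: centre of its underside; the two holes lie 37.5 mm either side of it along its y axis: the large chuck at -y, a spare small black chuck (26 mm disc) at +y that stays.
- beaker: Small glass beaker standing on the bench behind the work, 59 mm wide, 69 mm high; leave it.
- timer: White bench timer, 64 x 64 x 17 mm; leave it.
- tweezers: Steel tweezers lying on the bench, 122 mm long; leave them.
- cover: The coater's clear round cover with a black knob, 184 mm wide, 40 mm high with the knob, laid on the bench at the right; leave it.
Mind the look-alikes: they are no part of the job. There is more than one size of the chuck; the job needs the middle-sized.

How it is judged:
By the outcome, as a careful person would: the job done as asked, in the order asked, and still so for the second after the job is handed in, while the arm keeps its last pose, push and grip.
It also fails if it takes over 61 s, if anything falls off the work surface, if the arm or the gripper's body presses on something with over 40 N, if the wrist force passes 120 N, or if a joint passes its speed limit or range.

ROBOT

A 6-joint arm with a two-finger parallel gripper is mounted at the origin on a cart in front of the work surface, level with it; the furniture and walls round the work are solid. World frame = base frame: x ahead of the robot, y to its left, z up, the work surface at z = 0. Lengths are in m, angles in rad, forces in N, time in s.
With the tool pointing down it reaches from about 0.25 to 0.775 m from the base axis. Payload 4 kg.
Tool frame: the origin (TCP) lies at the very end of the fingers, on their centre line; the grasp point (between the pads) lies hold_point_z behind it (hold_point_z is the distance from the TCP to the grasp point, in m); z points along the fingers, y is the direction in which the jaws open and shut (so a half turn about z gives the same grasp; the last joint's range is limited). The gripper opens to 94 mm and grips with 3 to 60 N. Pads are 16 mm wide; open, the fingers measure 119 mm over their backs; the gripper's body (75 mm by 177 mm) begins 78 mm behind the grasp point.
Start: joints at [1.083, 0.087, 1.371, -0, 1.684, -0.103], TCP at [0.206, 0.51, 0.206] pointing down, gripper open.
Joint ranges: [-3.1, 3.1], [-0.76, 2.03], [0.27, 2.55], [-1.08, 4.22], [0.17, 2.65], [-2.57, 2.57]. Speed limits (rad/s): [2.79, 2.79, 3.14, 3.14, 3.14, 3.14].

INTERFACE

Orientations are given as [roll, pitch, yaw] about the fixed x, y, z axes, in that order (R = Rz(yaw) Ry(pitch) Rx(roll)).
In Python, from bench import * gives the robot as it stands.
- The arm moves only by the tool step_arm, never from a script. Its argument "increments" is text: rows parted by semicolons, each of 6 numbers parted by spaces: the shift along the tool's x, y, z in cm, then the turn, a rotation vector about the tool's x, y, z in rad. A call has 1 to 5 rows; each row shifts and turns the commanded pose from where the row before left it, along the tool's axes as they then stand; what a row does not reach is not made up. A row lasts 1/10 s, in which the tool goes at most 50 mm and 8.59 degrees, less where a joint would pass 70% of its speed; a pose out of reach is approached as far as the arm can. A call is refused whole if a number of a shift passes 5 or a number of a turn 0.15, either way. A call with a gripper value outside its range is refused whole. "claw" is the gripper's target within -1 to 1 (shut at 1, half-way at 0, fully open at -1), set as the call begins (left out, the last holds). The fingers move at their own pace and stop on an object; the grip force is fixed at half the most. Time passes only in rows, so rows that do not move let the fingers close. It gives the time, the measured TCP pose, the force and the opening at its end, in the units of the state.
- get_obs(): the state, without advancing time (a new reading comes with each control period).
- snapshot(name): name is "scene" or "top" or "wrist"; returns the picture (400x640x3 uint8, red, green, blue); there is no depth.
- calibration(name): a dict with "camera_matrix" (3x3 intrinsics, pixels), "eye" and "orientation" of the camera in the world; the wrist camera has in their place "tool_from_camera" (4x4, takes a point from camera to tool coordinates, whose origin is the TCP and whose axes are the flange's). Camera axes: x right, y up, looking along -z (the intrinsics and any distortion apply to the point x, -y, -z); pixel columns grow to the right and rows downward; lengths in m; the calibration is good to about 2 mm. A picture is of the moment at which its call begins: read the wrist's pose just before it. calibration takes no time and is no camera call.
- close_job(): hands the job in, once; it reports no verdict.
The state is a dict: "time": time; "joint_positions": joint angles; "qvel": joint speeds; "joint_torque": joint torques, N m; "tool_pos": TCP position; "ee_rot": TCP orientation; "wrist_force": force on the tool from outside, world axes, zero at the start; "wrist_torque": the same for the moment, N m; "width": finger opening in m.
Only numpy, scipy, OpenCV 4.12 (cv2) and the standard library are available. Lean on these libraries where they do the work, as an engineer would, in place of code of your own. Each camera call takes 0.05 s, during which the arm holds its last target. There are 200 camera calls.

## Working session

There is one attempt and no reset: what is moved stays moved. The work goes in short steps, Python scripts to look and compute and a tool call to move; the robot and the scene stay as the last step left them, time stands still between calls to the robot, and variables do not carry over. Pictures are saved under pics/ and viewed, about 8 in all and at most 12, crops included, and the job is handed in when it is done.

Besides the shell and the picture viewer there is one more tool, called by a JSON object that holds its "op" and its "data", one argument or row to a line. step_arm: Moves the arm, as the interface text tells. Its arguments: {"type":"object","properties":{"increments":{"type":"string"},"claw":{"type":"number"}},"required":["increments"]}

```bash
mkdir -p pics; ls; python3 - <<'E'
from bench import *
import cv2,numpy as np
o=get_obs();print(o)
for n in("scene","top","wrist"):
    c=calibration(n);print(n,{k:np.round(v,4).tolist() if not isinstance(v,str) else v for k,v in c.items()})
    im=snapshot(n);cv2.imwrite(f"pics/{n}0.png",im[:,:,::-1])
E
```

```text
pics
{'time': 0.0, 'joint_positions': array([ 1.08286958e+00,  8.79406465e-02,  1.37224177e+00, -5.56007341e-05,
        1.68357916e+00, -1.03088275e-01]), 'qvel': array([-1.14146502e-05, -4.46446933e-04,  6.25681576e-04, -2.21975244e-04,
        1.31272372e-03, -2.17803974e-04]), 'joint_torque': array([-1.79577869e-04, -3.40177310e+01, -3.02425039e+01,  7.19224149e-02,
        3.29249678e-02, -1.76802346e-04]), 'tool_pos': array([0.20623542, 0.50928328, 0.20431835]), 'ee_rot': array([-3.13942956e+00, -1.68227006e-04,  2.75674780e+00]), 'wrist_force': array([-0.51222913,  0.08987037,  0.32603614]), 'wrist_torque': array([-0.02911644,  0.00866015,  0.05525588]), 'width': 0.09437589807404531}
scene {'camera_matrix': [[383.3332, 0.0, 322.1371], [0.0, 383.3332, 197.0779], [0.0, 0.0, 1.0]], 'eye': [-0.0467, -0.7198, 0.9697], 'orientation': [0.7536, 0.0092, -0.7526]}
top {'camera_matrix': [[408.5792, 0.0, 313.9496], [0.0, 408.5792, 196.656], [0.0, 0.0, 1.0]], 'eye': [0.3009, -0.0977, 1.7564], 'orientation': [0.1431, 0.0022, -1.5937]}
wrist {'camera_matrix': [[360.1884, 0.0, 312.3714], [0.0, 360.1884, 195.5305], [0.0, 0.0, 1.0]], 'tool_from_camera': [[-0.0009, 0.9706, 0.2407, 0.0703], [1.0, 0.0009, 0.0002, -0.0002], [-0.0, 0.2407, -0.9706, -0.1798], [0.0, 0.0, 0.0, 1.0]]}
```

View pics/top0.png

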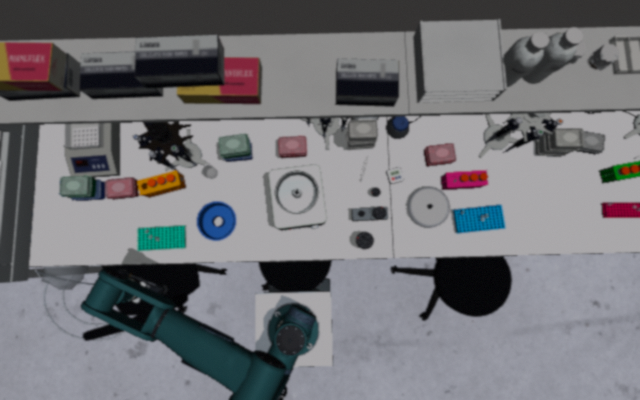

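View pics/scene0.png

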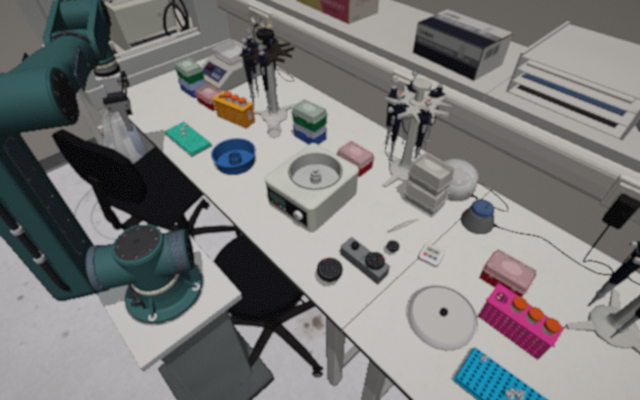

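```bash
cat > h.py <<'E'
from bench import *
import cv2,numpy as np
from scipy.spatial.transform import Rotation as R
def campose(n,o=None):
    c=calibration(n);K=np.array(c["camera_matrix"])
    if n=="wrist":
        T=np.array(c["tool_from_camera"]);Rt=R.from_euler('xyz',o["ee_rot"]).as_matrix()
        return K,Rt@T[:3,:3],Rt@T[:3,3]+o["tool_pos"]
    return K,R.from_euler('xyz',c["orientation"]).as_matrix(),np.array(c["eye"])
def ray(n,uv,o=None):
    K,Rc,e=campose(n,o);p=np.linalg.inv(K)@[uv[0],uv[1],1];d=Rc@[p[0],-p[1],-1];return e,d
def onz(n,uv,z,o=None):
    e,d=ray(n,uv,o);return e+d*(z-e[2])/d[2]
def proj(n,P,o=None):
    K,Rc,e=campose(n,o);q=Rc.T@(np.array(P)-e);p=K@[q[0],-q[1],-q[2]];return p[:2]/p[2]
def tri(rays):
    A=0;b=0
    for e,d in rays:
        d=d/np.linalg.norm(d);M=np.eye(3)-np.outer(d,d);A=A+M;b=b+M@e
    return np.linalg.solve(A,b)
def shot(n,name=None):
    o=get_obs();im=snapshot(n)
    if name:cv2.imwrite("pics/"+name,im[:,:,::-1])
    return o,im
def blobs(mask,amin):
    cs,_=cv2.findContours(mask.astype(np.uint8),cv2.RETR_EXTERNAL,cv2.CHAIN_APPROX_NONE)
    return sorted([c for c in cs if cv2.contourArea(c)>amin],key=cv2.contourArea,reverse=True)
def hsv(im):return cv2.cvtColor(im,cv2.COLOR_RGB2HSV)
E
python3 - <<'E'
from h import *
im=cv2.imread("pics/top0.png")[:,:,::-1].copy();h=hsv(im)
m=(h[...,0]>100)&(h[...,0]<125)&(h[...,1]>150)
for c in blobs(m,100)[:4]:
    e=cv2.fitEllipse(c);print("blue",np.round(e[0],1),np.round(e[1],1),onz("top",e[0],.053))
g=cv2.cvtColor(im,cv2.COLOR_RGB2GRAY)
m=np.zeros_like(g);m[175:255,335:395]=(g[175:255,335:395]<75)
for c in blobs(m,15):
    e=cv2.minEnclosingCircle(c);print("dark",np.round(e,1) if 0 else e,onz("top",e[0],.065))
for nm,uv,z in(("hubhole",(297,193),.114),("coater corners",(269,168),.122),("",(324,165),.122),("",(329,222),.122),("",(271,230),.122),("bowl",(297,192),.126)):print(nm,onz("top",uv,z))
a=cv2.resize(im[155:260,190:400],None,fx=3.8,fy=3.8,interpolation=cv2.INTER_CUBIC)
cv2.imwrite("pics/a.png",a[:,:,::-1])
E
```

```text
blue [216.  220.5] [35.9 37.1] [0.4549601  0.31199386 0.053     ]
blue [399.7 123.4] [10.9 13.8] [ 0.85760321 -0.47716727  0.053     ]
dark ((363.9659118652344, 239.99432373046875), 8.578017234802246) [ 0.35947679 -0.30131651  0.065     ]
dark ((378.1428527832031, 212.57142639160156), 7.986062049865723) [ 0.47150578 -0.36480868  0.065     ]
dark ((375.0, 191.5), 4.272101879119873) [ 0.56041706 -0.35567     0.065     ]
dark ((361.0, 213.0), 3.6056511402130127) [ 0.4713667 -0.2935004  0.065    ]
hubhole [ 0.55410801 -0.03089157  0.114     ]
coater corners [0.65880495 0.08135407 0.122     ]
 [ 0.66605804 -0.14351452  0.122     ]
 [ 0.4323988  -0.15737048  0.122     ]
 [0.40575619 0.07519269 0.122     ]
bowl [ 0.55634296 -0.03144918  0.126     ]
```

View pics/a.png

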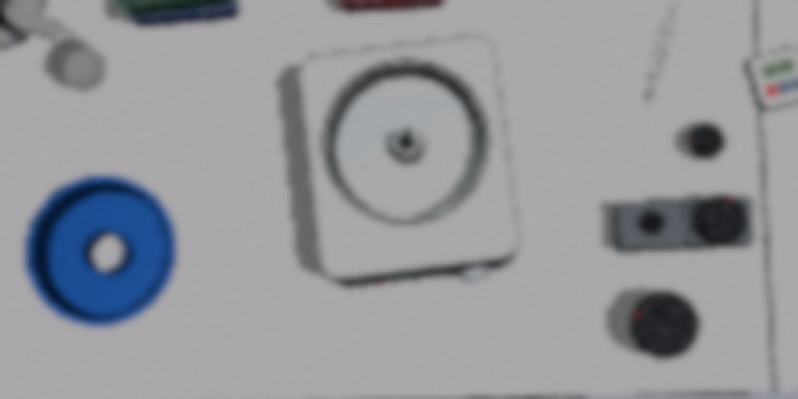

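Stand's chuck candidates: in-stand large disc (378,212); loose bigger disc (364,240); loose small (375,191); stand's spare (361,213). By the description the job's chuck is the one at (378,212), in the stand's −y hole. Liner at (216,220), its collar hole at (218,221). Moving over the liner first.

{"op": "step_arm", "data": {
  "increments": "-4.3 -1.3 0.6 0 0 0;-4.3 -1.3 0.6 0 0 0;-4.3 -1.3 0.6 0 0 0;-4.3 -1.3 0.6 0 0 0;-4.3 -1.3 0.6 0 0 0",
  "claw": -1
}}

```text
time: 0.65
tool_pos: [0.3823, 0.3675, 0.1749]
ee_rot: [-3.141, -0.0, 2.757]
wrist_force: [-0.3, 1.3, 0.8]
width: 0.0941
```

{"op": "step_arm", "data": {
  "increments": "-4.3 -1.3 0.6 0 0 0;-4.6 -1.2 0.6 0 0 0;0 0 0 0 0 0;0 0 0 0 0 0"
}}

```text
time: 1.05
tool_pos: [0.4547, 0.3114, 0.1627]
ee_rot: [-3.141, -0.002, 2.754]
wrist_force: [-0.1, 0.2, -0.6]
width: 0.0938
```

```bash
python3 - <<'E'
from h import *
o,im=shot("wrist","w1.png");print(o["tool_pos"],o["ee_rot"],o["joint_positions"])
h=hsv(im);m=(h[...,0]>100)&(h[...,0]<125)&(h[...,1]>120)
for c in blobs(m,2000)[:2]:
    e=cv2.fitEllipse(c);print("blue",e,onz("wrist",e[0],.053,o))
    hull=cv2.convexHull(c)[:,0];P=np.array([onz("wrist",p,.053,o)[:2] for p in hull.astype(float)])
    A=np.c_[2*P,np.ones(len(P))];s=np.linalg.lstsq(A,(P**2).sum(1),rcond=None)[0];print("circ",s[:2],np.sqrt(s[2]+s[0]**2+s[1]**2))
E
```

```text
[0.45468656 0.31141059 0.16266416] [-3.14059454e+00 -1.65905666e-03  2.75432295e+00] [ 4.97212776e-01  1.03197065e-01  1.43809638e+00  6.51247427e-04
  1.60212266e+00 -6.86294870e-01]
blue ((314.1319885253906, 185.5847930908203), (194.5211944580078, 199.64862060546875), 85.28235626220703) [0.44852322 0.31513304 0.053     ]
circ [0.4535787  0.31299384] 0.08267760065375662
```

View pics/w1.png

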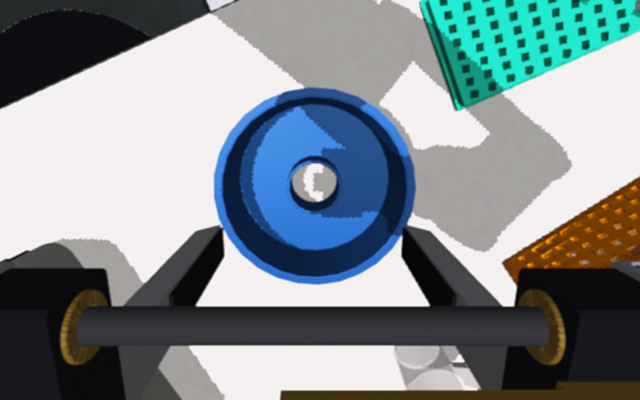

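The wrist view shows the liner centred at (314,186), upright, its collar hole at (314,182), clear of other things.

```bash
cat >> h.py <<'E'
def circ(P):
    A=np.c_[2*P[:,:2],np.ones(len(P))];s=np.linalg.lstsq(A,(P[:,:2]**2).sum(1),rcond=None)[0];return s[0],s[1],np.sqrt(s[2]+s[0]**2+s[1]**2)
def intool(P,o):
    "offset of world point from TCP, in tool axes, cm"
    return 100*R.from_euler('xyz',o["ee_rot"]).as_matrix().T@(np.array(P)-o["tool_pos"])
E
python3 - <<'E'
from h import *
o=get_obs();im=cv2.imread("pics/w1.png")[:,:,::-1].copy();h=hsv(im)
m=np.zeros(im.shape[:2],bool);m[150:215,280:350]=(h[150:215,280:350,1]<90)
c=blobs(m,200)[0];print(cv2.boundingRect(c))
P=np.array([onz("wrist",p,.0,o) for p in c[:,0].astype(float)]);print(circ(P))
m=(h[...,0]>100)&(h[...,0]<125)&(h[...,1]>120)
c=blobs(m,2000)[0];hull=cv2.convexHull(c)[:,0]
print(cv2.boundingRect(c))
# residual by angle
P=np.array([onz("wrist",p,.053,o) for p in hull.astype(float)]);x,y,r=circ(P);print(x,y,r,np.hypot(P[:,0]-x,P[:,1]-y).std())
print(intool([.4536,.313,.009],o))
E
```

```text
(291, 163, 46, 40)
(np.float64(0.4559966724551289), np.float64(0.31288007391710426), np.float64(0.020280057999352043))
(215, 88, 200, 196)
0.4531471649571589 0.31390086047909144 0.08280567591316845 0.00024039856479934012
[ 0.05160876  0.05238014 15.40978664]
```

{"op": "step_arm", "data": {
  "increments": "0 0 4 0 0 0;0 0 4 0 0 0;0 0 3.5 0 0 0;0 0 2.5 0 0 0;0 0 1.3 0 0 0"
}}

```text
time: 1.6
tool_pos: [0.4516, 0.3128, 0.0079]
ee_rot: [-3.139, -0.003, 2.759]
wrist_force: [-0.5, 0.2, -0.1]
width: 0.0938
```

{"op": "step_arm", "data": {
  "increments": "0 0 0 0 0 0;0 0 0 0 0 0;0 0 0 0 0 0;0 0 0 0 0 0;0 0 0 0 0 0",
  "claw": 1
}}

```text
time: 2.1
tool_pos: [0.4552, 0.3127, 0.0118]
ee_rot: [3.14, 0.001, 2.757]
wrist_force: [0.6, -0.3, -1.5]
width: 0.0574
```

{"op": "step_arm", "data": {
  "increments": "0 0 0 0 0 0;0 0 0 0 0 0;0 0 0 0 0 0"
}}

```text
time: 2.4
tool_pos: [0.4549, 0.3125, 0.0111]
ee_rot: [3.141, 0.001, 2.757]
wrist_force: [0.3, -0.1, 2.8]
width: 0.0476
```

Before carrying, I'll survey the coater and stand with the free wrist camera, since the held liner would block it. Release and lift.

{"op": "step_arm", "data": {
  "increments": "0 0 0 0 0 0;0 0 0 0 0 0;0 0 0 0 0 0;0 0 0 0 0 0;0 0 -2 0 0 0",
  "claw": -1
}}

```text
time: 2.9
tool_pos: [0.452, 0.3109, 0.0274]
ee_rot: [-3.136, -0.005, 2.757]
wrist_force: [-0.6, -0.2, 0.0]
width: 0.0842
```

{"op": "step_arm", "data": {
  "increments": "0 0 -4 0 0 0;0 0 -5 0 0 0;0 0 -5 0 0 0;-3 -3.8 -4 0 0 0;-3 -3.8 -3 0 0 0"
}}

```text
time: 3.4
tool_pos: [0.4775, 0.2348, 0.2317]
ee_rot: [3.139, 0.003, 2.76]
wrist_force: [1.3, -0.0, 0.1]
width: 0.0937
```

{"op": "step_arm", "data": {
  "increments": "-3.2 -3.8 0 0 0 0;-3.2 -3.8 0 0 0 0;-3.2 -3.8 0 0 0 0;-3.2 -3.8 0 0 0 0;-3.2 -3.8 0 0 0 0"
}}

```text
time: 3.9
tool_pos: [0.5543, -0.0037, 0.2287]
ee_rot: [3.141, 0.0, 2.757]
wrist_force: [0.3, 0.9, 0.2]
width: 0.094
```

{"op": "step_arm", "data": {
  "increments": "0 0 0 0 0 0;0 0 0 0 0 0"
}}

```text
time: 4.1
tool_pos: [0.5541, -0.0027, 0.2281]
ee_rot: [3.141, -0.001, 2.754]
wrist_force: [-0.6, 0.2, 0.2]
width: 0.094
```

```bash
python3 - <<'E'
from h import *
o,im=shot("wrist","w2.png");print(o["time"],o["tool_pos"],o["ee_rot"],o["joint_positions"]);np.save("o2.npy",o,allow_pickle=True)
print(proj("wrist",[.556,-.031,.114],o),proj("wrist",[.636,-.031,.126],o))
E
```

```text
4.1 [ 0.55407006 -0.00267618  0.22811582] [ 3.14128787e+00 -1.30947140e-03  2.75423143e+00] [-1.07576848e-01  9.40131861e-02  1.31890346e+00  6.62912368e-04
  1.72985036e+00 -1.29090715e+00]
[282.52330923 207.06208257] [318.15521803 293.33263914]
```

View pics/w2.png

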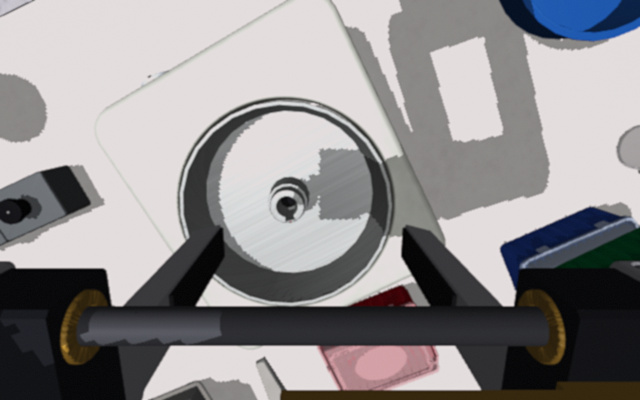

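The coater's bowl is centred near (287,199), hub at (287,203) with a dark keyway notch below. I'll go closer to measure the hub and keyway.

```bash
python3 - <<'E'
from h import *
o=np.load("o2.npy",allow_pickle=True).item()
p=onz("wrist",(287,203),.114,o);print(p,intool([p[0],p[1],.165],o))
E
```

```text
[ 0.55416099 -0.0260841   0.114     ] [-0.90090936 -2.1658491   6.30974811]
```

{"op": "step_arm", "data": {
  "increments": "-0.5 -1.1 3 0 0 0;-0.4 -1.1 3 0 0 0;0 0 0 0 0 0;0 0 0 0 0 0;0 0 0 0 0 0"
}}

```text
time: 4.65
tool_pos: [0.5551, -0.0242, 0.1709]
ee_rot: [3.14, 0.003, 2.759]
wrist_force: [-0.5, -0.1, 0.8]
width: 0.0937
```

```bash
python3 - <<'E'
from h import *
o,im=shot("wrist","w3.png");print(o["time"],o["tool_pos"],o["ee_rot"]);np.save("o3.npy",o,allow_pickle=True)
u,v=proj("wrist",[.554,-.026,.114],o);print(u,v)
u,v=int(u),int(v);a=im[max(v-50,0):v+50,u-60:u+60];print(u-60,v-50)
cv2.imwrite("pics/w3c.png",cv2.resize(a,None,fx=6,fy=6,interpolation=cv2.INTER_CUBIC)[:,:,::-1])
E
```

```text
4.65 [ 0.55512739 -0.02422881  0.17092391] [3.14024248 0.0032465  2.75857939]
309.5737601023728 211.15358313140328
249 161
```

View pics/w3c.png

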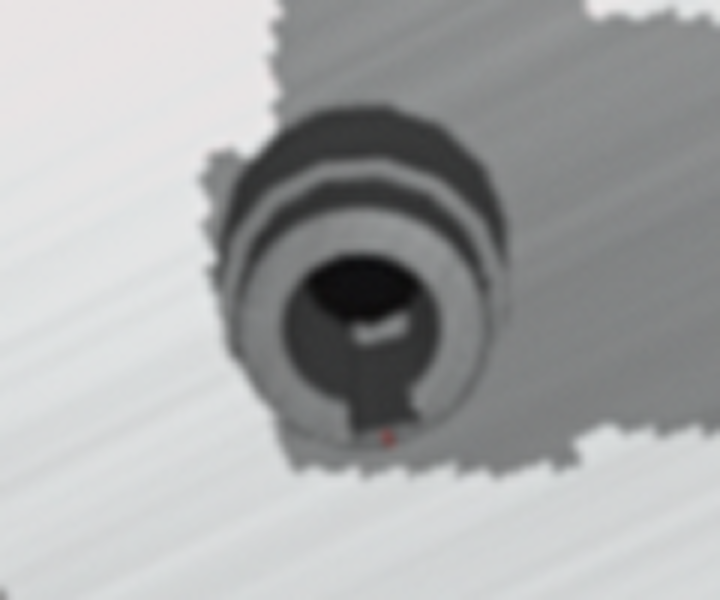

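```bash
python3 - <<'E'
from h import *
o=np.load("o3.npy",allow_pickle=True).item();px=lambda a,b:(249+a/6-.42,161+b/6-.42)
c=onz("wrist",px(364,328),.114,o);print(c,intool(c,o))
L,Rr,T,B=[onz("wrist",px(*q),.114,o) for q in((238,328),(490,328),(364,205),(364,452))];print(np.linalg.norm(L-Rr),np.linalg.norm(T-B))
b=[onz("wrist",px(*q),.114,o) for q in((283,327),(441,327),(362,253))];print("bore",(b[0]+b[1])/2, np.linalg.norm(b[0]-b[1]))
for q in((386,425),(389,438)):
    d=onz("wrist",px(*q),.114,o)-c;print(np.arctan2(d[1],d[0]),np.hypot(*d[:2]))
E
```

```text
[ 0.55662985 -0.02731061  0.114     ] [-0.23605005 -0.23738696  5.69287232]
0.02883331423335918 0.0295579915339
bore [ 0.55643342 -0.02747724  0.114     ] 0.018075849108405716
-0.17236899761709384 0.012007291844230477
-0.17194068826969214 0.013638962759246155
```

{"op": "step_arm", "data": {
  "increments": "-0.6 -4.3 0 0 0 0;-0.6 -4.3 0 0 0 0;-0.6 -4.3 0 0 0 0;-0.6 -4.3 0 0 0 0;-0.6 -4.3 0 0 0 0"
}}

```text
time: 5.2
tool_pos: [0.5018, -0.2374, 0.1709]
ee_rot: [-3.141, 0.004, 2.758]
wrist_force: [0.9, -1.1, -0.4]
width: 0.0944
```

{"op": "step_arm", "data": {
  "increments": "-0.7 -4.3 0 0 0 0;-0.7 -4.4 0 0 0 0;-0.7 -4.4 0 0 0 0;0 0 0 0 0 0;0 0 0 0 0 0"
}}

```text
time: 5.7
tool_pos: [0.472, -0.3659, 0.1699]
ee_rot: [3.141, 0.002, 2.755]
wrist_force: [-0.1, 0.1, -0.7]
width: 0.094
```

```bash
python3 - <<'E'
from h import *
o,im=shot("wrist","w4.png");print(o["time"],o["tool_pos"],o["ee_rot"],o["joint_positions"]);np.save("o4.npy",o,allow_pickle=True)
g=cv2.cvtColor(im,cv2.COLOR_RGB2GRAY)
u,v=proj("wrist",[.4715,-.365,.065],o);print(u,v)
h=hsv(im);m=((h[...,0]<8)|(h[...,0]>172))&(h[...,1]>130)
for c in blobs(m,3)[:6]:print("red",c[:,0].mean(0),cv2.contourArea(c))
u,v=int(u),int(v);a=im[max(v-110,0):v+110,max(u-150,0):u+150];print(max(u-150,0),max(v-110,0))
cv2.imwrite("pics/w4c.png",cv2.resize(a,None,fx=2.6,fy=2.6,interpolation=cv2.INTER_CUBIC)[:,:,::-1])
E
```

```text
5.7 [ 0.47204359 -0.36589284  0.169886  ] [3.14132980e+00 1.92489486e-03 2.75541511e+00] [-7.54852688e-01  2.00026516e-01  1.31389644e+00  9.40315219e-04
  1.62596885e+00 -1.93941908e+00]
313.37893094114077 193.91737567526832
red [378.77419355  19.87096774] 74.5
red [306.70588235 223.70588235] 23.5
red [369.41666667 263.5       ] 12.0
163 83
```

View pics/w4c.png

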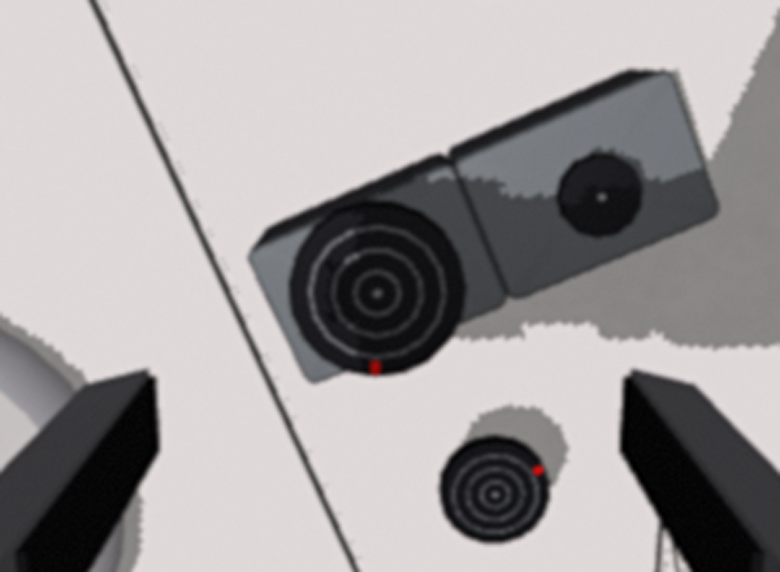

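The crop confirms the middle-sized disc in the stand's larger hole, at about (308,195), with its red mark at (307,224). The loose small disc at crop (495,488) and the spare at (600,195) stay.

```bash
python3 - <<'E'
from h import *
o=np.load("o4.npy",allow_pickle=True).item();px=lambda a,b:(163+a/2.6-.3,83+b/2.6-.3)
c0=[onz("wrist",px(*q),.065,o) for q in((290,290),(466,290),(378,203),(378,377))]
print("diam",np.linalg.norm(c0[0]-c0[1]),np.linalg.norm(c0[2]-c0[3]))
c=onz("wrist",px(377.5,293),.065,o);print("ring centre",c)
print("lr/tb centre",(c0[0]+c0[1])[:2]/2,(c0[2]+c0[3])[:2]/2,intool(c,o))
d=onz("wrist",(306.7,223.7),.063,o)-c;print("key yaw",np.arctan2(d[1],d[0]),np.hypot(*d[:2]))
s=onz("wrist",px(600,196),.065,o);d=s-c;print("spare dir",np.arctan2(d[1],d[0]),np.hypot(*d[:2]))
E
```

```text
diam 0.05507691426114699 0.05610807959973159
ring centre [ 0.4709585  -0.36960306  0.065     ]
lr/tb centre [ 0.47012295 -0.36908943] [ 0.4707249  -0.36933773] [-0.01903726 -0.38732562 10.48855445]
key yaw -0.43109126373664164 0.024928079289674984
spare dir 1.6054186091316942 0.07455443734946025
```

{"op": "step_arm", "data": {
  "increments": "1.8 4.15 -0.5 0 0 0;1.8 4.15 -0.5 0 0 0;1.8 4.15 0 0 0 0;1.8 4.15 0 0 0 0;1.8 4.15 0 0 0 0"
}}

```text
time: 6.25
tool_pos: [0.466, -0.1355, 0.1796]
ee_rot: [3.141, 0.002, 2.76]
wrist_force: [0.9, 0.2, -0.1]
width: 0.0942
```

{"op": "step_arm", "data": {
  "increments": "1.8 4.15 0 0 0 0;1.8 4.15 0 0 0 0;1.8 4.15 0 0 0 0;1.8 4.15 0 0 0 0;1.8 4.15 0 0 0 0"
}}

```text
time: 6.75
tool_pos: [0.4595, 0.0906, 0.1798]
ee_rot: [3.14, 0.002, 2.76]
wrist_force: [-0.0, 0.3, 0.2]
width: 0.0941
```

{"op": "step_arm", "data": {
  "increments": "1.8 4.15 0 0 0 0;1.8 4.15 0 0 0 0;1.8 4.15 0 0 0 0;1.8 4.15 0 0 0 0;1.8 4.15 1 0 0 0"
}}

```text
time: 7.25
tool_pos: [0.4539, 0.3172, 0.1714]
ee_rot: [3.137, 0.003, 2.76]
wrist_force: [0.4, 0.4, 0.1]
width: 0.0937
```

{"op": "step_arm", "data": {
  "increments": "0 0 0 0 0 0;0 0 0 0 0 0"
}}

```text
time: 7.45
tool_pos: [0.4533, 0.3147, 0.1688]
ee_rot: [-3.141, -0.0, 2.762]
wrist_force: [0.1, -0.7, 0.8]
width: 0.0936
```

```bash
python3 - <<'E'
from h import *
o,im=shot("wrist","w5.png");print(o["time"],o["tool_pos"],o["ee_rot"]);np.save("o5.npy",o,allow_pickle=True)
h=hsv(im);m=(h[...,0]>100)&(h[...,0]<125)&(h[...,1]>120)
c=blobs(m,2000)[0];hull=cv2.convexHull(c)[:,0];print(cv2.boundingRect(c))
P=np.array([onz("wrist",p,.053,o) for p in hull.astype(float)]);x,y,r=circ(P);print("lip",x,y,r,intool([x,y,.01],o))
u,v=proj("wrist",[x,y,.035],o).astype(int)
m=np.zeros(im.shape[:2],bool);w=(slice(v-35,v+35),slice(u-35,u+35));m[w]=h[w][...,1]<90
c=blobs(m,200)[0]
for z in(.0,.035):
    P=np.array([onz("wrist",p,z,o) for p in c[:,0].astype(float)]);x,y,r=circ(P);print("hole",z,x,y,r,intool([x,y,.01],o))
E
```

```text
7.45 [0.45329432 0.31474996 0.16877266] [-3.14104718e+00 -1.52286633e-04  2.76151368e+00]
(213, 92, 197, 191)
lip 0.4535286846338318 0.31276566191874056 0.08264452134355689 [-0.09779817 -0.16691375 15.87734502]
hole 0.0 0.45644186332612163 0.3116629985303365 0.020155451846916035 [-0.40923437 -0.16123387 15.87729449]
hole 0.035 0.4495708508842399 0.3145840111502546 0.01813179536578103 [ 0.33719988 -0.14488856 15.87739925]
```

{"op": "step_arm", "data": {
  "increments": "-0.1 -0.15 4 0 0 0;0 0 4 0 0 0;0 0 3.5 0 0 0;0 0 2.8 0 0 0;0 0 1.5 0 0 0"
}}

```text
time: 8.0
tool_pos: [0.4541, 0.3092, 0.0087]
ee_rot: [-3.139, -0.002, 2.755]
wrist_force: [-0.2, 0.0, 0.0]
width: 0.0937
```

{"op": "step_arm", "data": {
  "increments": "0 0 0 0 0 0;0 0 0 0 0 0;0 0 0 0 0 0;0 0 0 0 0 0;0 0 0 0 0 0",
  "claw": 1
}}

```text
time: 8.5
tool_pos: [0.4562, 0.3117, 0.012]
ee_rot: [3.14, 0.002, 2.757]
wrist_force: [0.3, 0.1, 0.0]
width: 0.0576
```

{"op": "step_arm", "data": {
  "increments": "0 0 0 0 0 0;0 0 0 0 0 0;0 0 0 0 0 0;0 0 0 0 0 0"
}}

```text
time: 8.9
tool_pos: [0.4557, 0.3116, 0.0113]
ee_rot: [3.141, 0.001, 2.757]
wrist_force: [-0.3, 0.2, 3.7]
width: 0.0476
```

{"op": "step_arm", "data": {
  "increments": "0 0 -2 0 0 0;0 0 -4 0 0 0;0 0 -4 0 0 0;0 0 -4 0 0 0;-1 -1.3 -3.5 0 0 0"
}}

```text
time: 9.4
tool_pos: [0.4591, 0.2963, 0.1869]
ee_rot: [3.141, -0.001, 2.759]
wrist_force: [1.4, -0.4, -1.1]
width: 0.0476
```

{"op": "step_arm", "data": {
  "increments": "-2.5 -3.1 -1.5 0 0 0;-2.9 -3.6 0 0 0 0;-2.9 -3.6 0 0 0 0;-2.9 -3.6 0 0 0 0;-2.9 -3.6 0 0 0 0"
}}

```text
time: 9.9
tool_pos: [0.5245, 0.0785, 0.1998]
ee_rot: [-3.141, -0.001, 2.757]
wrist_force: [0.6, -0.9, -0.7]
width: 0.0478
```

{"op": "step_arm", "data": {
  "increments": "-2.9 -3.6 0 0 0 0;-2.7 -3.4 0 0 0 0;-1.6 -1.86 0 0 0 0;0 0 0 0 0 0;0 0 0 0 0 0"
}}

```text
time: 10.4
tool_pos: [0.5577, -0.0288, 0.1996]
ee_rot: [3.141, -0.003, 2.756]
wrist_force: [-0.6, 0.2, -1.0]
width: 0.0476
```

```bash
python3 - <<'E'
from h import *
o,im=shot("wrist","w6.png");print(o["time"],o["tool_pos"],o["ee_rot"],o["width"],o["wrist_force"])
np.save("o6.npy",o,allow_pickle=True)
print(intool([.5588,-.0285,.0873],o))
h=hsv(im);m=(h[...,0]>100)&(h[...,0]<125)&(h[...,1]>120)
c=blobs(m,2000)[0];print(cv2.boundingRect(c))
o2,s=shot("scene","s6.png")
st=np.vstack([cv2.resize(s[120:260,240:440],(800,560),interpolation=cv2.INTER_CUBIC)])
cv2.imwrite("pics/w6v.png",im[:,:,::-1])
E
```

```text
10.4 [ 0.55770022 -0.02880505  0.19955499] [ 3.14134910e+00 -2.57488571e-03  2.75576630e+00] 0.04755293259483727 [-0.58773079  0.22898911 -0.97830829]
[-0.11931797  0.06691577 11.22524516]
(112, 63, 401, 244)
```

View pics/w6v.png

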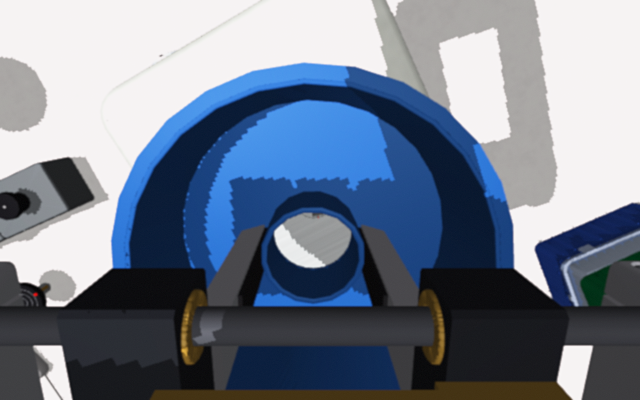

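The liner is held level at collar centre about (313,252), and nothing is in the way. Lowering it.

{"op": "step_arm", "data": {
  "increments": "-0.1 0 2.5 0 0 0;0 0 2.5 0 0 0;0 0 2 0 0 0;0 0 1 0 0 0;0 0 0.5 0 0 0"
}}

```text
time: 11.0
tool_pos: [0.5584, -0.028, 0.1147]
ee_rot: [-3.141, -0.002, 2.759]
wrist_force: [-0.4, 0.7, -0.8]
width: 0.0476
```

{"op": "step_arm", "data": {
  "increments": "0 0 0.5 0 0 0;0 0 0.5 0 0 0;0 0 0.5 0 0 0;0 0 0.5 0 0 0;0 0 0 0 0 0"
}}

```text
time: 11.5
tool_pos: [0.5588, -0.0292, 0.0949]
ee_rot: [-3.142, -0.001, 2.757]
wrist_force: [-0.2, -0.4, -1.5]
width: 0.0474
```

Underside at ~0.084; free so far.

{"op": "step_arm", "data": {
  "increments": "0 0 0.4 0 0 0;0 0 0.2 0 0 0;0 0 0.1 0 0 0;0 0 0 0 0 0"
}}

```text
time: 11.9
tool_pos: [0.5591, -0.0288, 0.0887]
ee_rot: [3.141, -0.0, 2.757]
wrist_force: [-0.3, 3.0, 0.2]
width: 0.0475
```

{"op": "step_arm", "data": {
  "increments": "0 0 0.1 0 0 0;0 0 0.1 0 0 0;0 0 0 0 0 0"
}}

```text
time: 12.2
tool_pos: [0.5592, -0.0288, 0.0873]
ee_rot: [3.141, 0.0, 2.757]
wrist_force: [-2.0, 2.6, 2.8]
width: 0.0473
```

{"op": "step_arm", "data": {
  "increments": "0 0 0 0 0 0;0 0 0 0 0 0;0 0 0 0 0 0;0 0 0 0 0 0;0 0 0 0 0 0",
  "claw": -1
}}

```text
time: 12.7
tool_pos: [0.5592, -0.0294, 0.0865]
ee_rot: [-3.141, -0.0, 2.757]
wrist_force: [-0.7, -0.0, -0.1]
width: 0.0842
```

{"op": "step_arm", "data": {
  "increments": "0 0 -2 0 0 0;0 0 -3 0 0 0;0 0 -3 0 0 0;0 0 0 0 0 0;0 0 0 0 0 0"
}}

```text
time: 13.2
tool_pos: [0.5596, -0.0293, 0.1672]
ee_rot: [3.141, 0.002, 2.757]
wrist_force: [-0.7, -0.1, -0.6]
width: 0.0939
```

```bash
python3 - <<'E'
from h import *
o,im=shot("wrist","w7.png");print(o["time"],o["tool_pos"],o["ee_rot"],o["width"]);np.save("o7.npy",o,allow_pickle=True)
h=hsv(im);m=(h[...,0]>100)&(h[...,0]<125)&(h[...,1]>120)
c=blobs(m,2000)[0];hull=cv2.convexHull(c)[:,0];hull=hull[hull[:,1]<220];P=np.array([onz("wrist",p,.129,o) for p in hull.astype(float)]);print(cv2.boundingRect(c),circ(P))
u,v=proj("wrist",[.5566,-.0273,.114],o);print(u,v)
cv2.imwrite("pics/w7c.png",cv2.resize(im[60:330,150:480],None,fx=2.2,fy=2.2,interpolation=cv2.INTER_CUBIC)[:,:,::-1])
E
```

```text
13.2 [ 0.55956162 -0.02933861  0.1671933 ] [3.14121448e+00 1.72602758e-03 2.75675246e+00] 0.09387920209317818
(182, 78, 264, 229) (np.float64(0.556760063414575), np.float64(-0.02784495974522533), np.float64(0.08290278386541781))
313.83147450361247 208.39352523216607
```

View pics/w7c.png

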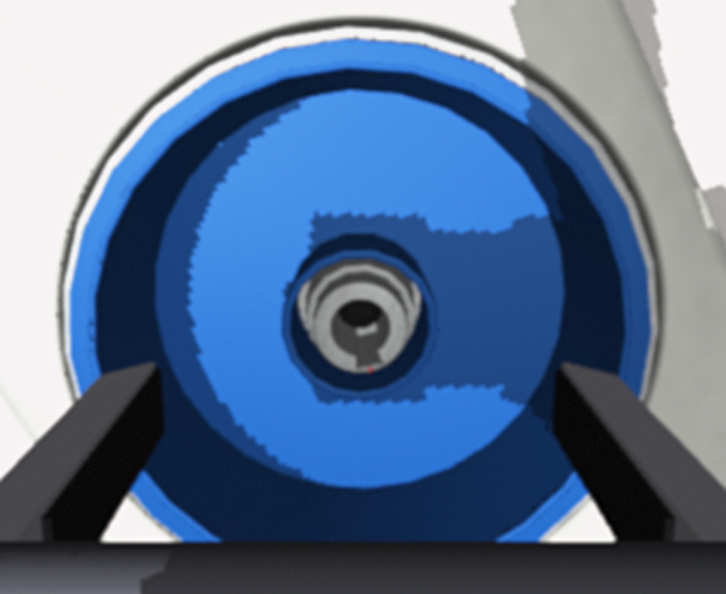

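Liner nested: lip circle centred at (0.5568,−0.0278), concentric with the hub, level, its collar round the hub. The keyway mark is unchanged. Now to the chuck, turning the jaws across the stand.

{"op": "step_arm", "data": {
  "increments": "-0.56 -4.36 0 0 0 0.144;-1.18 -4.23 0 0 0 0.144;-1.78 -4.01 0 0 0 0.144;-2.34 -3.72 0 0 0 0.144;-2.85 -3.35 0 0 0 0.144"
}}

```text
time: 13.75
tool_pos: [0.5019, -0.2427, 0.1642]
ee_rot: [-3.14, -0.003, 2.031]
wrist_force: [0.3, 0.7, 0.1]
width: 0.0939
```

{"op": "step_arm", "data": {
  "increments": "-3.3 -2.9 0 0 0 0.144;-3.68 -2.39 0 0 0 0.144;-3.98 -1.85 0 0 0 0.144;0 0 0 0 0 0;0 0 0 0 0 0"
}}

```text
time: 14.25
tool_pos: [0.4691, -0.3691, 0.1641]
ee_rot: [-3.139, -0.004, 1.604]
wrist_force: [0.3, 0.1, -0.3]
width: 0.0941
```

```bash
python3 - <<'E'
from h import *
o,im=shot("wrist","w8.png");print(o["time"],o["tool_pos"],o["ee_rot"],o["joint_positions"][5]);np.save("o8.npy",o,allow_pickle=True)
print(intool([.4706,-.3693,.041],o),proj("wrist",[.4706,-.3693,.065],o))
g=cv2.cvtColor(im,cv2.COLOR_RGB2GRAY);h=hsv(im)
u,v=proj("wrist",[.4706,-.3693,.065],o).astype(int)
m=np.zeros(g.shape,bool);w=(slice(v-50,v+50),slice(u-55,u+55));m[w]=g[w]<60
c=blobs(cv2.morphologyEx(m.astype(np.uint8),cv2.MORPH_OPEN,np.ones((5,5))),300)[0];print(cv2.boundingRect(c),cv2.minEnclosingCircle(c),cv2.fitEllipse(c))
m=((h[...,0]<8)|(h[...,0]>172))&(h[...,1]>130)
for r in blobs(m,3)[:6]:print("red",r[:,0].mean(0),cv2.contourArea(r))
e=cv2.fitEllipse(c)[0];p=onz("wrist",e,.065,o);print(p,intool(p,o))
E
```

```text
14.25 [ 0.46912052 -0.36906338  0.164127  ] [-3.13893164 -0.00375618  1.60386082] -0.7950185547921782
[-0.07478868  0.17984836 12.31207113] [315.55471349 196.97709041]
(283, 161, 66, 57) ((315.7960205078125, 194.8555145263672), 34.76218795776367) ((315.49993896484375, 195.73675537109375), (62.4119987487793, 65.03313446044922), 1.630865454673767)
red [467.23529412 261.17647059] 93.0
red [181.  64.] 73.0
red [342.88235294 210.23529412] 25.5
red [420.         163.57142857] 17.0
[ 0.4705214  -0.36828209  0.065     ] [0.03622041 0.16897227 9.91249162]
```

{"op": "step_arm", "data": {
  "increments": "0 0.17 3.5 0 0 0;0 0 3.5 0 0 0;0 0 3 0 0 0;0 0 1.8 0 0 0;0 0 0.5 0 0 0"
}}

```text
time: 14.8
tool_pos: [0.4709, -0.3655, 0.0401]
ee_rot: [-3.137, -0.005, 1.608]
wrist_force: [0.4, 0.4, -1.3]
width: 0.0939
```

{"op": "step_arm", "data": {
  "increments": "0 0 0 0 0 0;0 0 0 0 0 0;0 0 0 0 0 0;0 0 0 0 0 0;0 0 0 0 0 0",
  "claw": 1
}}

```text
time: 15.3
tool_pos: [0.4723, -0.3695, 0.0446]
ee_rot: [3.14, 0.001, 1.605]
wrist_force: [-0.3, 0.0, 1.9]
width: 0.0573
```

{"op": "step_arm", "data": {
  "increments": "0 0 0 0 0 0;0 0 0 0 0 0;0 0 0 0 0 0"
}}

```text
time: 15.6
tool_pos: [0.4721, -0.3695, 0.0445]
ee_rot: [3.141, 0.001, 1.605]
wrist_force: [-0.6, 0.1, 3.5]
width: 0.0552
```

```bash
python3 - <<'E'
from h import *
o=np.load("o8.npy",allow_pickle=True).item()
c=onz("wrist",(315.5,195.74),.065,o);d=onz("wrist",(342.9,210.2),.063,o)-c;print(np.arctan2(d[1],d[0]),np.hypot(*d[:2]))
E
```

```text
-0.48115446634274245 0.02556683676165315
```

{"op": "step_arm", "data": {
  "increments": "0 0 -1 0 0 0;0 0 -2 0 0 0;0 0 -4 0 0 0;0 0 -5 0 0 0;0 0 -4 0 0 0"
}}

```text
time: 16.1
tool_pos: [0.472, -0.369, 0.206]
ee_rot: [3.141, 0.0, 1.605]
wrist_force: [0.4, -0.3, -0.2]
width: 0.0551
```

{"op": "step_arm", "data": {
  "increments": "0 0 0 0 0 0;0 0 0 0 0 0"
}}

```text
time: 16.3
tool_pos: [0.4723, -0.3693, 0.2045]
ee_rot: [3.14, 0.001, 1.605]
wrist_force: [0.5, -0.1, -2.2]
width: 0.055
```

```bash
python3 - <<'E'
from h import *
o,im=shot("wrist","w9.png");print(o["time"],o["tool_pos"],o["ee_rot"],o["width"],o["wrist_force"]);np.save("o9.npy",o,allow_pickle=True)
z=o["tool_pos"][2]+.0205;print(proj("wrist",[*o["tool_pos"][:2],z],o))
h=hsv(im);m=((h[...,0]<8)|(h[...,0]>172))&(h[...,1]>130)
for r in blobs(m,3)[:6]:print("red",r[:,0].mean(0),cv2.contourArea(r))
cv2.imwrite("pics/w9c.png",cv2.resize(im[150:350,190:440],None,fx=3,fy=3,interpolation=cv2.INTER_CUBIC)[:,:,::-1])
E
```

```text
16.3 [ 0.47226742 -0.36929808  0.20452148] [3.14006821e+00 1.19504866e-03 1.60487409e+00] 0.054998573452643244 [ 0.45403015 -0.11238868 -2.20390108]
[314.03488895 257.22284494]
red [357.93103448 278.68965517] 73.5
red [447.64516129 244.70967742] 67.5
red [193.5         68.15384615] 54.0
red [404. 156.] 14.0
```

View pics/w9c.png

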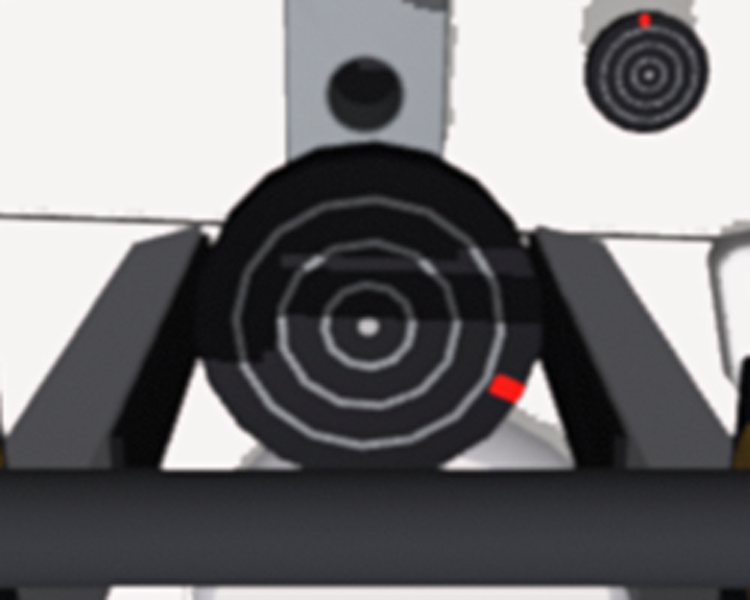

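Chuck held level, centre at (312,258), red mark at (358,279).

```bash
python3 - <<'E'
from h import *
o=np.load("o9.npy",allow_pickle=True).item();z=o["tool_pos"][2]+.0205
c=onz("wrist",(312.3,258.3),z,o);print("offset tool cm",intool(c,o))
d=onz("wrist",(357.93,278.69),z-.001,o)-c;print(np.arctan2(d[1],d[0]),np.hypot(*d[:2]))
for dz in(-.004,0,.004):
    L,T=onz("wrist",(189.7+196/3,258),z+dz,o),onz("wrist",(189.7+543/3,258),z+dz,o);print(dz,np.linalg.norm(L-T))
E
```

```text
offset tool cm [-0.05757486 -0.07950439 -2.05005624]
-0.43205758156903723 0.024843624161586815
-0.004 0.0564684161229824
0 0.0550846205180272
0.004 0.053700824913071925
```

{"op": "step_arm", "data": {
  "increments": "4.25 1.2 0 0 0 -0.131;4.06 1.74 0 0 0 -0.132;3.79 2.26 0 0 0 0;3.79 2.26 0 0 0 0;3.79 2.26 0 0 0 0"
}}

```text
time: 16.85
tool_pos: [0.5232, -0.1525, 0.2]
ee_rot: [-3.137, -0.004, 1.867]
wrist_force: [0.5, 0.6, -1.2]
width: 0.0552
```

{"op": "step_arm", "data": {
  "increments": "3.79 2.26 0 0 0 0;3.79 2.26 0 0 0 0;3.79 2.26 0 0 0 0;0 0 0 0 0 0;0 0 0 0 0 0"
}}

```text
time: 17.35
tool_pos: [0.5549, -0.0252, 0.2006]
ee_rot: [-3.136, -0.002, 1.87]
wrist_force: [-0.3, -0.1, -2.1]
width: 0.0554
```

```bash
python3 - <<'E'
from h import *
o,im=shot("wrist","w10.png");print(o["time"],o["tool_pos"],o["ee_rot"],o["width"],o["wrist_force"],o["wrist_torque"])
print(intool([.5566,-.0264,.145],o))
h=hsv(im);m=((h[...,0]<8)|(h[...,0]>172))&(h[...,1]>130)
for r in blobs(m,3)[:3]:print("red",r[:,0].mean(0),cv2.contourArea(r))
E
```

```text
17.35 [ 0.55488052 -0.025176    0.20059624] [-3.13633174e+00 -1.89567791e-03  1.87018183e+00] 0.05535842344531068 [-0.25582253 -0.05858996 -2.14370174] [-0.11298084  0.07600766 -0.06310833]
[-0.17820701  0.15744429  5.55854448]
red [482.156 210.676] 1824.0
red [358.53125 278.96875] 83.0
```

{"op": "step_arm", "data": {
  "increments": "-0.17 0.15 2 0 0 0;0 0 2 0 0 0;0 0 1.3 0 0 0;0 0 0 0 0 0;0 0 0 0 0 0"
}}

```text
time: 17.9
tool_pos: [0.5578, -0.0282, 0.1505]
ee_rot: [-3.141, -0.0, 1.866]
wrist_force: [0.7, -0.3, -0.6]
width: 0.0551
```

{"op": "step_arm", "data": {
  "increments": "0 0 0 0 0 0"
}}

```text
time: 18.0
tool_pos: [0.5587, -0.0279, 0.1519]
ee_rot: [3.14, 0.001, 1.867]
wrist_force: [0.2, 0.1, -0.6]
width: 0.0552
```

{"op": "step_arm", "data": {
  "increments": "0.2 -0.15 0.4 0 0 0;0 0 0 0 0 0;0 0 0 0 0 0;0 0 0 0 0 0"
}}

```text
time: 18.4
tool_pos: [0.5561, -0.0258, 0.1469]
ee_rot: [3.141, 0.0, 1.868]
wrist_force: [0.8, 0.2, -0.4]
width: 0.0551
```

{"op": "step_arm", "data": {
  "increments": "0 0 0.5 0 0 0;0 0 0 0 0 0;0 0 0 0 0 0"
}}

```text
time: 18.7
tool_pos: [0.5558, -0.0259, 0.1413]
ee_rot: [-3.141, -0.0, 1.868]
wrist_force: [-0.3, 0.2, -1.3]
width: 0.0551
```

{"op": "step_arm", "data": {
  "increments": "0 0 0.2 0 0 0;0 0 0.2 0 0 0;0 0 0 0 0 0;0 0 0 0 0 0"
}}

```text
time: 19.1
tool_pos: [0.5564, -0.0262, 0.1378]
ee_rot: [3.141, 0.001, 1.868]
wrist_force: [0.6, -1.9, -1.3]
width: 0.0553
```

{"op": "step_arm", "data": {
  "increments": "0 0 0.1 0 0 0;0 0 0.1 0 0 0;0 0 0 0 0 0;0 0 0 0 0 0"
}}

```text
time: 19.5
tool_pos: [0.5562, -0.026, 0.1355]
ee_rot: [3.141, 0.0, 1.868]
wrist_force: [1.4, -1.0, -0.5]
width: 0.0552
```

{"op": "step_arm", "data": {
  "increments": "-0.05 0.04 0.1 0 0 0;0 0 0.1 0 0 0;0 0 0.1 0 0 0;0 0 0 0 0 0;0 0 0 0 0 0"
}}

```text
time: 20.0
tool_pos: [0.5565, -0.0262, 0.1324]
ee_rot: [-3.141, -0.0, 1.868]
wrist_force: [1.0, -1.3, -2.0]
width: 0.055
```

{"op": "step_arm", "data": {
  "increments": "0 0 0.1 0 0 0;0 0 0.1 0 0 0;0 0 0 0 0 0;0 0 0 0 0 0"
}}

```text
time: 20.4
tool_pos: [0.5565, -0.0262, 0.1305]
ee_rot: [-3.142, -0.0, 1.868]
wrist_force: [1.2, -0.9, -0.9]
width: 0.0553
```

{"op": "step_arm", "data": {
  "increments": "-0.03 0.03 0.2 0 0 0;0 0 0.2 0 0 0;0 0 0.2 0 0 0;0 0 0.2 0 0 0;0 0 0 0 0 0"
}}

```text
time: 20.9
tool_pos: [0.5567, -0.0264, 0.1221]
ee_rot: [-3.141, -0.0, 1.868]
wrist_force: [0.8, 0.5, -2.3]
width: 0.0553
```

{"op": "step_arm", "data": {
  "increments": "0 0 0.2 0 0 0;0 0 0.2 0 0 0;0 0 0 0 0 0;0 0 0 0 0 0"
}}

```text
time: 21.3
tool_pos: [0.5569, -0.0264, 0.1185]
ee_rot: [-3.142, -0.0, 1.868]
wrist_force: [0.5, -1.2, -1.2]
width: 0.0549
```

Key is in the keyway and the tip is at the seal. Pressing home.

{"op": "step_arm", "data": {
  "increments": "0 0 0.15 0 0 0;0 0 0.15 0 0 0;0 0 0 0 0 0;0 0 0 0 0 0"
}}

```text
time: 21.7
tool_pos: [0.557, -0.0265, 0.1163]
ee_rot: [3.141, 0.0, 1.868]
wrist_force: [-1.4, -0.7, 4.3]
width: 0.0553
```

{"op": "step_arm", "data": {
  "increments": "0 0 0.15 0 0 0;0 0 0.15 0 0 0;0 0 0 0 0 0;0 0 0 0 0 0"
}}

```text
time: 22.1
tool_pos: [0.5571, -0.0266, 0.1137]
ee_rot: [3.141, 0.001, 1.868]
wrist_force: [-3.0, -1.4, 7.4]
width: 0.0551
```

{"op": "step_arm", "data": {
  "increments": "0 0 0.1 0 0 0;0 0 0 0 0 0;0 0 0 0 0 0"
}}

```text
time: 22.4
tool_pos: [0.5571, -0.0267, 0.1134]
ee_rot: [3.141, 0.001, 1.868]
wrist_force: [-3.7, -0.7, 9.1]
width: 0.0552
```

{"op": "step_arm", "data": {
  "increments": "0 0 0.1 0 0 0;0 0 0 0 0 0;0 0 0 0 0 0"
}}

```text
time: 22.7
tool_pos: [0.5571, -0.0267, 0.1134]
ee_rot: [3.14, 0.001, 1.868]
wrist_force: [-4.7, -0.5, 13.1]
width: 0.0556
```

{"op": "step_arm", "data": {
  "increments": "0 -0.06 0.1 0 0 0;0 0 0 0 0 0;0 0 0 0 0 0;0 0 0 0 0 0"
}}

```text
time: 23.1
tool_pos: [0.5571, -0.0267, 0.1133]
ee_rot: [3.138, 0.002, 1.868]
wrist_force: [-5.1, -0.7, 14.4]
width: 0.0555
```

{"op": "step_arm", "data": {
  "increments": "0 0 0 0 0 0;0 0 0 0 0 0;0 0 0 0 0 0;0 0 0 0 0 0"
}}

```text
time: 23.5
tool_pos: [0.5571, -0.0267, 0.1133]
ee_rot: [3.138, 0.001, 1.868]
wrist_force: [-5.1, 0.1, 14.5]
width: 0.0555
```

```bash
python3 - <<'E'
from h import *
o,im=shot("wrist","w11.png");print(o["time"],o["tool_pos"],o["ee_rot"],o["width"],o["wrist_force"],o["wrist_torque"])
h=hsv(im);m=((h[...,0]<8)|(h[...,0]>172))&(h[...,1]>130)
for r in blobs(m,3)[:3]:print("red",r[:,0].mean(0),cv2.contourArea(r))
cv2.imwrite("pics/w11c.png",cv2.resize(im[50:350,120:520],None,fx=2,fy=2,interpolation=cv2.INTER_CUBIC)[:,:,::-1])
E
```

```text
23.5 [ 0.55710827 -0.02669001  0.11329989] [3.13842158e+00 1.47887909e-03 1.86790063e+00] 0.055508634845454964 [-5.0506764   0.06392733 14.53244761] [-0.19194519  1.18791515 -0.01021661]
red [542.69672131 218.60655738] 2026.0
red [358.1        278.66666667] 76.0
```

View pics/w11c.png

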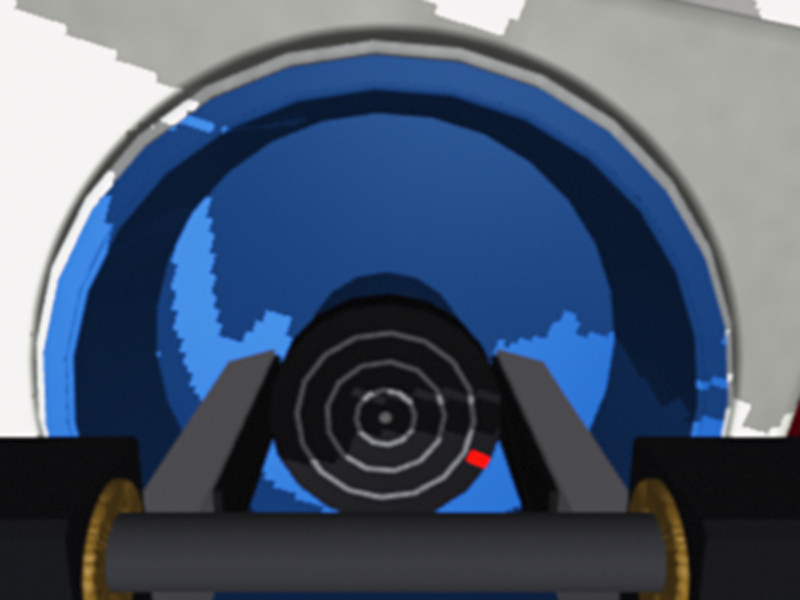

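The picture shows the chuck pressed in the hub, its centre at (312,258) and red mark at (358,279) in the wrist image. Both are where they were after the pickup, so it has not slipped in the grip. The liner is still nested and level. Handing in.

```bash
python3 -c "
from bench import *
print(close_job())
o=get_obs();print(o['time'],o['tool_pos'],o['wrist_force'],o['width'])"
```

```text
the job is handed in; nothing more can be done
None
the job is handed in; nothing more can be done
```

The spin coater is set up and I handed the job in at about 23.5 s; no verdict was reported.

- **Liner:** it is nested in the bowl and released. After release, the lip circle was centred within about 1 mm of the hub, at the height expected for a fully seated, level liner.
- **Chuck:** I took the middle-sized chuck from its stand and turned it +0.26 rad so its red mark lined up with the keyway. The key slipped in with no vertical resistance.
- **Seal:** pressed home, the chuck's shoulder is at 113.8 mm against the hub face at 114 mm. The height stopped changing while the upward force rose from 9 to 14.5 N, so the chuck is bottomed past the 9 N seal spring.
- **Grip:** the gripper still holds the chuck, and its red mark has not moved in the wrist image since pickup, so it has not slipped.

Nothing failed or disagreed badly in the checks, but three small things remain:
- The closed gripper read about 1 mm narrower than expected on both parts.
- The wrist carries a steady sideways force of about 5 N and a moment of about 1.2 N m while pressing.
- I did not check the other items on the bench again at the end; I never touched them.

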